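Clamp a square tube to torque in a stop fixture

TASK

Push the stop bolt all the way across the bed and slide the square tube along the bed until its end rests against the bolt. Then push the handle of the wrench on the clamp screw clockwise until the screw comes up tight, and keep leaning on it until the pointer stands between the two long marks on the wrench's scale; hold it there for a full second to check that the screw holds, never going past the last mark. Let go of the wrench and draw the stop bolt fully back out of the bed, leaving the tube clamped where it is and the other things on the bench undisturbed.

Things in the scene. Friction and masses are not known exactly. Their poses are not given: they have to be found in the camera images.
- fixture: Steel clamping fixture, fixed to the bench (position and yaw vary). Origin on the bench top under the middle of the bed. Base plate 180 x 360 mm; a bed 57 mm wide runs along its y axis, floor 30 mm above the bench, side walls up to 45 mm. A green clamp post (x = -52 mm, y = 30 mm) with an arm over the bed reaches 108 mm high; x here points away from the robot at yaw 0.
- stop_face (a point): Fixed point on the fixture at x = 0, y = +104 mm, z = 50 mm in its frame: where the tube's end must come to rest, in the plane of the face of the stop bolt when that is across the bed. The tube slides to it in the fixture's +y direction.
- stop_bolt (a joint): Travel of the flat steel stop bolt (97 x 22 x 22 mm, centred on y = +115 mm of the fixture) along the fixture's x axis, in m: 0 = fully across the bed, 0.050 = drawn fully back towards the fixture's -x side, clear of the bed. Slides with about 2 N and stays where it is left.
- bolt_handle (a point): Centre of the upright round pin (16 mm diameter, 60 mm tall, top at 114 mm over the bench) that stands on the stop bolt, 84 mm above the bench. Push it along the fixture's +x to send the bolt across the bed (pin then at x = -45 mm in the fixture's frame), along -x to draw it back (pin at x = -95 mm).
- tube_stop_end (a point): Centre of that end of the loose square steel tube (40 x 40 mm, 180 mm long, 0.4 to 0.75 kg, lying in the bed along the fixture's y axis, top 70 mm above the bench) which must meet the stop bolt.
- tube_push_end (a point): Centre of the tube's other end, 50 mm above the bench, the one to push on. The top 25 mm of the tube stand above the bed's walls.
- screw_axis (a point): Point on the vertical axis of the clamp screw, 135 mm above the bench, fixed on the fixture at x = 0, y = +30 mm in its frame.
- clamp_screw (a joint): Angle of the clamp screw, in rad, growing clockwise seen from above. Starts slack at 0 to 0.4; at 1.5 its jaw is tight on the tube and it turns no further. It turns against a slight friction (0.2 N m) and stays where it is left.
- wrench_grip (a point): Centre of the black rubber grip (24 mm diameter, 65 mm long, its axis 134 mm above the bench) of the beam torque wrench that is fixed on the clamp screw; 133 mm out from the screw's axis, the wrench lying level. With screw and beam at 0 the wrench points 0.52 rad from the fixture's +x towards its +y; it turns clockwise with both angles.
- wrench_beam (a joint): Bend of the wrench's beam relative to its pointer, in rad: the torque reading, a spring of 5.2 N m per rad, 0 when the wrench is let go. The thin pointer turns with the screw only; the bright scale plate on the beam has a short mark at 0, two long marks at 0.15 and 0.25, and a last short mark at 0.35. 0.20 is about 8 N on the grip.
- offcut: Bystander: short square tube offcut, 50 x 50 x 70 mm, under the wrench's sweep. Origin under its centre.
- oil_can: Bystander: grey can, 60 mm wide, 120 mm tall. Origin under its centre.
- tape_measure: Bystander: yellow and black tape measure, 70 x 38 x 65 mm. Origin under its centre.
- paper_cup: Bystander: paper cup, 76 mm wide, 100 mm tall. Origin under its centre.
- hammer: Bystander: hammer lying on the bench.
- spray_can: Bystander: white can, 66 mm wide, 180 mm tall. Origin under its centre.
- screwdriver: Bystander: screwdriver lying on the bench.
Things that resemble listed ones, but are neither listed nor needed, are in the scene too. Leave any turquoise look-alike of the part that bears tube_stop_end alone.

How it is judged:
On the way, in this order (a step that is already met when the one before it is completed fails the run):
1. the stop bolt is pushed across the bed (value of joint stop_bolt below 0.006 m), for 0.1 s.
2. the tube's end is against the bolt (value of joint stop_bolt below 0.01 m and y of tube_stop_end in the frame of stop_face above -0.003 m), for 0.1 s.
3. with the tube at the stop and the screw tight and not turning, the pointer is held between the two long marks for a second (value of joint stop_bolt below 0.01 m and y of tube_stop_end in the frame of stop_face above -0.004 m and value of joint clamp_screw above 1.45 rad and value of joint wrench_beam between 0.15 and 0.25 rad), for 0.9 s.
4. the wrench is let go, the screw still tight (value of joint wrench_beam below 0.04 rad and value of joint clamp_screw above 1.44 rad), for 0.2 s.
At the end, for the whole second after the job is handed in: The tube's end is within 4 mm of the stop plane, the clamp screw is tight (above 1.44 rad), the wrench is let go (beam below 0.04 rad), and the stop bolt is drawn back by more than 42 mm (all of step 4 and value of joint stop_bolt above 0.042 m and y of tube_stop_end in the frame of stop_face between -0.004 and 0.004 m); the robot touches nothing.
It fails at once if the pointer goes past the last mark: the screw is overloaded (value of joint wrench_beam above 0.35 rad).
It fails at once if a bystander is pushed more than 30 mm (distance of any of offcut, oil_can, tape_measure, paper_cup, hammer, spray_can, screwdriver from where it was at the start of the episode above 0.03 m).
It also fails if it takes over 62 s, if anything falls off the work surface, if the arm or the gripper's body presses on something with over 40 N, if the wrist force passes 120 N, or if a joint passes its speed limit or range.

ROBOT

A 6-joint arm with a two-finger parallel gripper is mounted at the origin on the work surface. World frame = base frame: x ahead of the robot, y to its left, z up, the work surface at z = 0. Lengths are in m, angles in rad, forces in N, time in s.
With the tool pointing down it reaches from about 0.3 to 0.85 m from the base axis. Payload 5.4 kg.
Tool frame: the origin (TCP) lies at the very end of the fingers, on their centre line; the grasp point (between the pads) lies 19 mm behind it; y points along the fingers, z is the direction in which the jaws open and shut, and the axes are right-handed (so a half turn about y gives the same grasp; the last joint's range is limited). The gripper opens to 85 mm and grips with 20 to 120 N. Pads are 22 mm wide; open, the fingers measure 114 mm over their backs; the gripper's body (76 mm by 85 mm) begins 54 mm behind the grasp point. The pads swing forward as they close: fully open they stand 13 mm farther back than shut.
Start: joints at [-0.21, 0.158, 1.597, -0, 1.386, -0.21], TCP at [0.575, -0, 0.231] pointing down, gripper open.
Joint ranges: [-2.91, 2.91], [-0.94, 2.29], [0.18, 2.7], [-1.29, 4.43], [0.17, 2.64], [-3, 3]. Speed limits (rad/s): [2.57, 2.57, 3.14, 3.14, 3.14, 3.14].

INTERFACE

Orientations are given as a unit quaternion [w, x, y, z].
In Python, from cell import ctrl gives the robot as it stands.
- The arm moves only by the tool carry_out, never from a script. Its argument "series" is a list of rows, each an object with "linear": the shift along the world's x, y, z in m, a list of three; "turn": the turn, a rotation vector about the world's x, y, z in rad, a list of three. A call has exactly 10 rows; each row shifts and turns the commanded pose from where the row before left it; what a row does not reach is not made up. A row lasts 1/12 s, in which the tool goes at most 41.7 mm and 7.16 degrees, less where a joint would pass 70% of its speed; a pose out of reach is approached as far as the arm can. A call is refused whole if a number of a shift passes 0.0417 or a number of a turn 0.125, either way. A call with a gripper value outside its range is refused whole. "hand" is the gripper command: -1 is fully open, 1 is shut, values between are in proportion, set as the call begins (left out, the last holds). The fingers move at their own pace and stop on an object; the grip force is fixed at half the most. Time passes only in rows, so rows that do not move let the fingers close, or fill a call up. It gives the time, the measured TCP pose, the force and the opening at its end, in the units of the state.
- ctrl.observe(): the state, without advancing time (a new reading comes with each control period).
- ctrl.grab_frame(name): name is "scene" or "side" or "wrist"; returns the picture (480x640x3 uint8, red, green, blue); there is no depth.
- ctrl.camera_model(name): a dict with "fx", "fy", "cx", "cy" (pixels), "k1" (the pictures are not rectified: a ray, as slopes to the right and down, at radius r is drawn at 1 + k1 r^2 times it, then the intrinsics apply), "pose" (4x4, takes a point from camera to world coordinates). Camera axes: x right, y down, z forward; pixel columns grow to the right and rows downward; lengths in m; the calibration is good to about 2 mm. A picture is of the moment at which its call begins: read the wrist's pose just before it. camera_model takes no time and is no camera call; for the wrist camera it gives the pose at the moment of the call.
- ctrl.close_job(): hands the job in, once; it reports no verdict.
The state is a dict: "t": time; "qpos": joint angles; "qvel": joint speeds; "joint_torque": joint torques, N m; "eef_pos": TCP position; "tool_rot": TCP orientation; "ft_force": force on the tool from outside, world axes, zero at the start; "wrist_torque": the same for the moment, N m; "gripper_width": finger opening in m.
Only numpy, scipy, OpenCV 4.12 (cv2) and the standard library are available. Lean on these libraries where they do the work, as an engineer would, in place of code of your own. Each camera call takes 0.05 s, during which the arm holds its last target. There are 200 camera calls.

## Working session

There is one attempt and no reset: what is moved stays moved. The work goes in short steps, Python scripts to look and compute and a tool call to move; the robot and the scene stay as the last step left them, time stands still between calls to the robot, and variables do not carry over. Pictures are saved under pics/ and viewed, about 8 in all and at most 12, crops included, and the job is handed in when it is done.

Besides the shell and the picture viewer there is one more tool, called after "Call:" as name([rows], argument=value, ...), one row to a line, values as JSON. carry_out: Moves the arm, as the interface text tells. Its arguments: {"type":"object","properties":{"series":{"type":"array","items":{"type":"object","properties":{"linear":{"type":"array","items":{"type":"number"}},"turn":{"type":"array","items":{"type":"number"}}}}},"hand":{"type":"number"}},"required":["series"]}

```bash
mkdir -p pics && ls && cat > h.py <<'E'
import numpy as np, cv2
from cell import ctrl
def save(name,fn,crop=None,scale=1):
    im=ctrl.grab_frame(name); cv2.imwrite('pics/raw_'+fn,im[:,:,::-1])
    return im
def ray(m,u,v):
    x=(u-m['cx'])/m['fx'];y=(v-m['cy'])/m['fy']
    rd=np.hypot(x,y); r=rd
    for _ in range(30): r=rd/(1+m['k1']*r*r)
    s=r/rd if rd>0 else 1
    P=np.array(m['pose']); d=P[:3,:3]@np.array([x*s,y*s,1.]); return P[:3,3],d
def onz(m,u,v,z):
    o,d=ray(m,u,v); return o+d*(z-o[2])/d[2]
def proj(m,p):
    P=np.array(m['pose']); c=P[:3,:3].T@(np.array(p)-P[:3,3]); x,y=c[0]/c[2],c[1]/c[2]
    s=1+m['k1']*(x*x+y*y); return m['fx']*x*s+m['cx'],m['fy']*y*s+m['cy']
E
python3 - <<'E'
from h import *
for n in ['scene','side']:
    im=ctrl.grab_frame(n); cv2.imwrite(f'pics/{n}0.png',im[:,:,::-1])
    m=ctrl.camera_model(n); print(n,m['fx'],m['k1'],np.round(m['pose'],3).tolist())
print(ctrl.observe())
E
```

```text
pics
scene 488.2151965125311 -0.03288853435744521 [[0.818, 0.478, -0.321, 0.793], [0.575, -0.662, 0.481, -0.501], [0.017, -0.578, -0.816, 0.952], [0.0, 0.0, 0.0, 1.0]]
side 447.4501346385277 0.026118791000396525 [[-0.952, -0.165, 0.258, 0.139], [-0.305, 0.565, -0.766, 0.927], [-0.02, -0.808, -0.588, 0.819], [0.0, 0.0, 0.0, 1.0]]
{'t': 0.1, 'qpos': array([-2.10108840e-01,  1.59032487e-01,  1.59809251e+00,  1.14396499e-05,
        1.38618074e+00, -2.10099065e-01]), 'qvel': array([ 0.00020067, -0.00228089, -0.00272802, -0.00107711,  0.0003791 ,
        0.00012692]), 'joint_torque': array([-7.57551825e-04, -3.96992576e+01, -3.32336462e+01, -2.75585571e-04,
        4.22027864e-03, -6.59638424e-07]), 'eef_pos': array([5.74469708e-01, 9.03729913e-05, 2.30396152e-01]), 'tool_rot': array([ 0.49967065, -0.50032304,  0.50051312, -0.49949245]), 'ft_force': array([-0.46622457, -0.46754068, -0.1382119 ]), 'wrist_torque': array([-0.00428706,  0.00119615, -0.02682101]), 'gripper_width': 0.08520071874278462}
```

View pics/scene0.png

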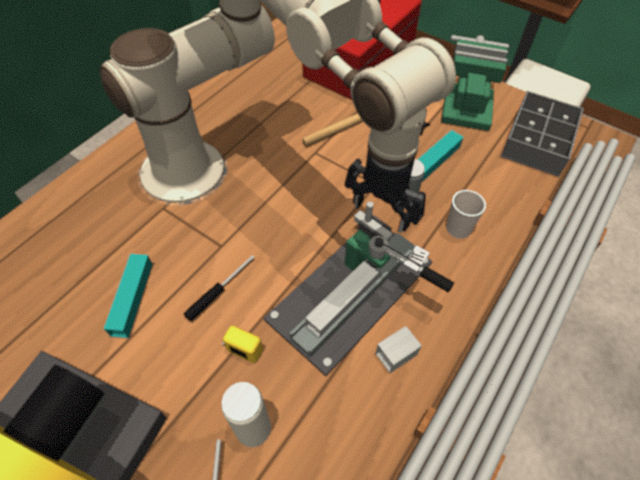

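View pics/side0.png

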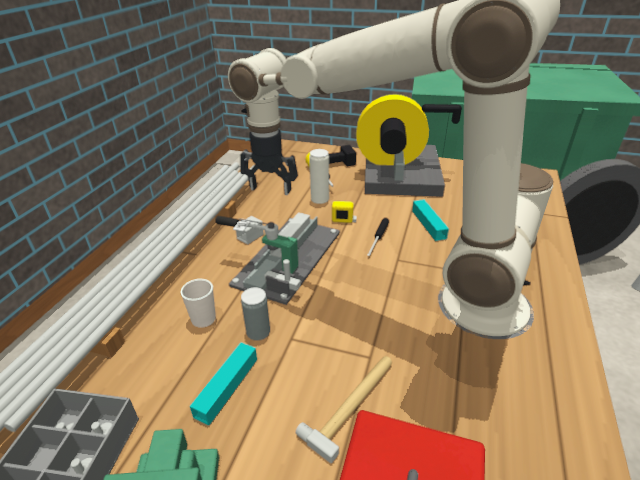

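Two views: fixture in the middle (scene ~(350,290), side ~(285,255)), grey tube in its bed. Tube candidates: grey tube in the bed (scene 345,300), turquoise look-alikes (128,295) and (440,153), and the grey offcut (398,348). I choose the grey one in the bed. Next, a close crop.

```bash
python3 - <<'E'
import cv2,numpy as np
a=cv2.imread('pics/scene0.png')[190:375,255:465]; b=cv2.imread('pics/side0.png')[195:305,205:355]
a=cv2.resize(a,None,fx=3.2,fy=3.2,interpolation=cv2.INTER_CUBIC)
cv2.imwrite('pics/c1.png',a)
b=cv2.resize(b,None,fx=5,fy=5,interpolation=cv2.INTER_CUBIC); cv2.imwrite('pics/c2.png',b); print(a.shape,b.shape)
E
```

```text
(592, 672, 3) (550, 750, 3)
```

View pics/c1.png

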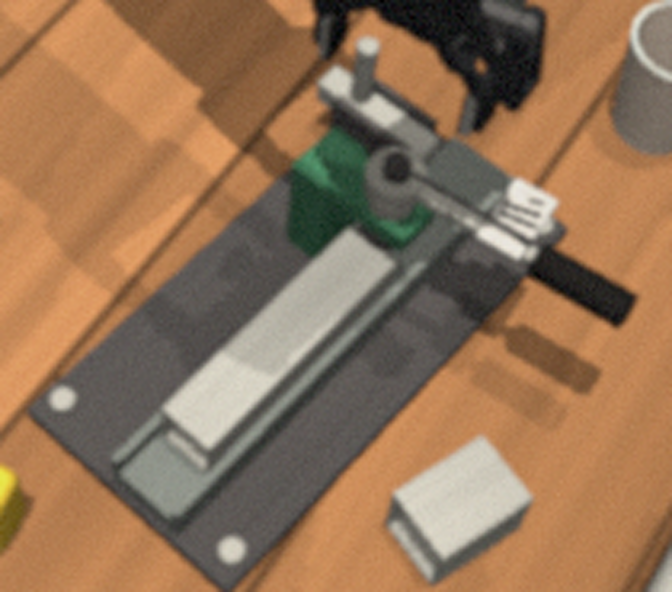

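View pics/c2.png

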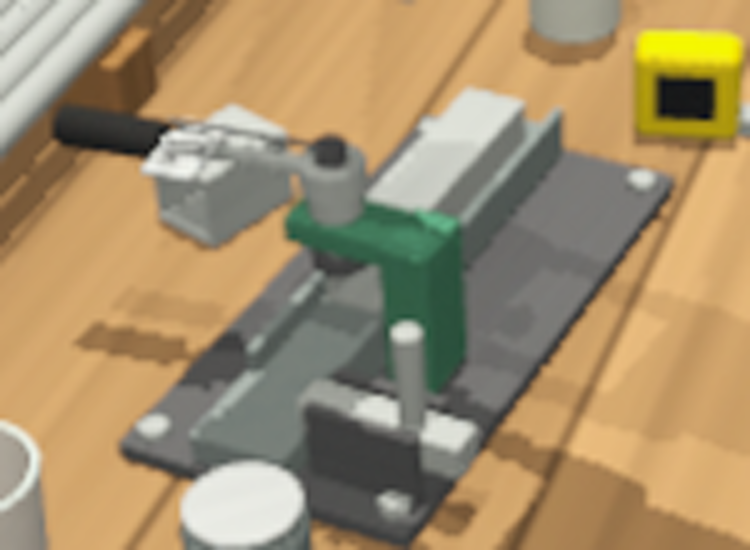

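```bash
cat > fit.py <<'E'
from h import *
from scipy.optimize import least_squares
S=ctrl.camera_model('scene');D=ctrl.camera_model('side')
s=lambda u,v:(S,255+(u+.5)/3.2-.5,190+(v+.5)/3.2-.5)
d=lambda u,v:(D,205+(u+.5)/5-.5,195+(v+.5)/5-.5)
# p: X,Y,yaw,t,pinx,hubz,ytube
def tri(a,b):
    o1,d1=ray(*a);o2,d2=ray(*b);A=np.c_[d1,-d2];k=np.linalg.lstsq(A,o2-o1,rcond=None)[0]
    p,q=o1+k[0]*d1,o2+k[1]*d2;return (p+q)/2,np.linalg.norm(p-q)
if __name__=='__main__':
    obs=lambda p:[(s(35,410),(-.09,-.18,p[3])),(s(232,590),(.09,-.18,p[3])),(d(672,180),(-.09,-.18,p[3])),(d(405,547),(-.09,.18,p[3])),(d(123,445),(.09,.18,p[3])),
     (s(368,46),(p[4],.115,.114)),(d(407,331),(p[4],.115,.114)),(s(398,163),(0,.03,p[5])),(d(331,148),(0,.03,p[5])),
     (s(165,410),(-.02,p[6],.07)),(s(210,450),(.02,p[6],.07)),(d(470,90),(.02,p[6],.07)),(d(525,106),(-.02,p[6],.07))]
    def W(p,l):
        c,n=np.cos(p[2]),np.sin(p[2]);return np.array([p[0]+c*l[0]-n*l[1],p[1]+n*l[0]+c*l[1],l[2]])
    f=lambda p:np.ravel([np.subtract(proj(o[0],W(p,l)),o[1:]) for o,l in obs(p)])
    r=least_squares(f,[.55,0,0,.01,-.09,.14,-.15],loss='soft_l1')
    print(np.round(r.x,4));print(np.round(f(r.x).reshape(-1,2),1).tolist())
    print('pin tri',tri(s(368,46),d(407,331)),'hub',tri(s(398,163),d(331,148)))
    for n,z in [((625,305),.134),((540,258),.134)]: print('grip end scene',onz(*s(*n),z))
    for n,z in [((58,125),.134),((160,138),.134)]: print('grip end side',onz(*d(*n),z))
    for n,l in [('pin',(r.x[4],.115,.084)),('screw',(0,.03,.135)),('push end',(0,r.x[6],.05)),('stop',(0,.104,.05))]: print(n,np.round(W(r.x,l),4))
E
python3 fit.py
```

```text
[ 0.5662 -0.0269 -0.1068  0.0097 -0.076   0.1512 -0.1513]
[[6.1, -0.3], [9.7, -0.6], [-4.5, -0.2], [-3.6, 0.0], [-6.2, 2.4], [-1.0, 3.9], [0.2, -4.3], [-5.4, 1.2], [3.9, -3.1], [-1.3, -1.7], [-0.2, -1.7], [-0.1, -0.8], [0.5, -1.4]]
pin tri (array([0.4981434 , 0.10853964, 0.11091442]), np.float64(0.0008404374593275328)) hub (array([0.57579929, 0.01427727, 0.14733606]), np.float64(0.0008333167085932564))
grip end scene [0.73652216 0.01465869 0.134     ]
grip end scene [0.67908988 0.01366346 0.134     ]
grip end side [0.74110303 0.01753888 0.134     ]
grip end side [0.68011516 0.01354471 0.134     ]
pin [0.5029 0.0955 0.084 ]
screw [0.5694 0.0029 0.135 ]
push end [ 0.55   -0.1774  0.05  ]
stop [0.5772 0.0765 0.05  ]
```

```bash
sed -e 's/-\.18,p\[3\]/p[7],p[3]/g; s/,\.18,p\[3\]/,p[8],p[3]/g; s/\.14,-\.15\]/.14,-.15,-.18,.18]/' fit.py > fit2.py && python3 fit2.py
```

```text
[ 5.679e-01 -1.560e-02 -1.293e-01  3.000e-04 -8.550e-02  1.468e-01
 -1.596e-01 -2.065e-01  1.475e-01]
[[0.7, 4.7], [2.3, 6.0], [-1.8, 0.3], [-1.3, -2.5], [-2.2, -0.6], [0.5, -1.2], [0.0, -0.7], [-1.6, -0.8], [1.6, 0.4], [-1.1, -3.9], [-0.4, -3.6], [0.4, -0.2], [0.9, -0.6]]
pin tri (array([0.4981434 , 0.10853964, 0.11091442]), np.float64(0.0008404374593275328)) hub (array([0.57579929, 0.01427727, 0.14733606]), np.float64(0.0008333167085932564))
grip end scene [0.73652216 0.01465869 0.134     ]
grip end scene [0.67908988 0.01366346 0.134     ]
grip end side [0.74110303 0.01753888 0.134     ]
grip end side [0.68011516 0.01354471 0.134     ]
pin [0.4979 0.1095 0.084 ]
screw [0.5718 0.0142 0.135 ]
push end [ 0.5473 -0.1739  0.05  ]
stop [0.5813 0.0875 0.05  ]
```

```bash
python3 - <<'E'
from fit import *
r=lambda x:np.round(x,4).tolist()
print('plate L near',tri(s(35,410),d(672,180)), r(onz(*s(35,410),.01)),r(onz(*d(672,180),.01)))
print('plate R near',r(onz(*s(232,588),.01)))
print('plate far L',r(onz(*d(405,547),.01)),'far R',r(onz(*d(123,445),.01)))
print('far R scene', r(onz(*s(562,232),.01)))
print('tube -x near',tri(s(165,410),d(525,106)),'tube +x near',tri(s(210,450),d(470,90)))
print('screwhead L near',tri(s(62,398),d(642,180)))
print('tube L edge on top, scene', r(onz(*s(165,410),.07)),r(onz(*s(350,232),.07)),'R',r(onz(*s(210,450),.07)),r(onz(*s(395,268),.07)))
print('bolt tip top edges side z.054', )
E
```

```text
plate L near (array([ 0.44541577, -0.20339116,  0.00620603]), np.float64(0.001552156246536881)) [0.4476, -0.2043, 0.01] [0.4434, -0.1986, 0.01]
plate R near [0.621, -0.2266, 0.01]
plate far L [0.4867, 0.1592, 0.01] far R [0.663, 0.129, 0.01]
far R scene [0.6642, 0.1199, 0.01]
tube -x near (array([ 0.53234241, -0.17490305,  0.06444937]), np.float64(0.0008544849025075809)) tube +x near (array([ 0.57070971, -0.18083676,  0.06584292]), np.float64(0.000928342771080531))
screwhead L near (array([ 0.45905042, -0.18831842,  0.01414513]), np.float64(0.002135628915615197))
tube L edge on top, scene [0.5344, -0.1768, 0.07] [0.5576, -0.0022, 0.07] R [0.5722, -0.1822, 0.07] [0.5964, -0.0083, 0.07]
bolt tip top edges side z.054
```

```bash
python3 - <<'E'
from h import *
S=ctrl.camera_model('scene');D=ctrl.camera_model('side')
r=lambda x:np.round(x,3).tolist()
print('oil can top side',r(onz(D,255,298,.12)))
print('cup top', r(onz(D,198,289,.1)),r(onz(S,468,203,.1)))
print('spray top', r(onz(S,243,400,.18)),r(onz(D,319,155,.18)))
print('offcut top', r(onz(S,398,342,.05)))
print('tape', r(onz(S,243,337,.06)))
o=np.array([.572,-.0155]);c,s=np.cos(-.125),np.sin(-.125);R=np.array([[c,-s],[s,c]])
for n,l in dict(pre=(-.135,.115),at=(-.112,.115),end=(-.0675,.115),pushpre=(0,-.2),pushend=(0,-.088),screw=(0,.03)).items(): print(n,r(o+R@l))
E
```

```text
oil can top side [0.513, 0.265, 0.12]
cup top [0.668, 0.257, 0.1] [0.672, 0.249, 0.1]
spray top [0.57, -0.387, 0.18] [0.559, -0.364, 0.18]
offcut top [0.705, -0.107, 0.05]
tape [0.456, -0.277, 0.06]
pre [0.452, 0.115]
at [0.475, 0.113]
end [0.519, 0.107]
pushpre [0.547, -0.214]
pushend [0.561, -0.103]
screw [0.576, 0.014]
```

Call:
carry_out([
  {"linear": [-0.031, 0.029, 0], "turn": [0, 0, -0.06]},
  {"linear": [-0.031, 0.029, 0], "turn": [0, 0, -0.065]},
  {"linear": [-0.031, 0.029, 0], "turn": [0, 0, 0]},
  {"linear": [-0.03, 0.028, 0], "turn": [0, 0, 0]},
  {"linear": [0, 0, -0.03], "turn": [0, 0, 0]},
  {"linear": [0, 0, -0.03], "turn": [0, 0, 0]},
  {"linear": [0, 0, -0.03], "turn": [0, 0, 0]},
  {"linear": [0, 0, -0.03], "turn": [0, 0, 0]},
  {"linear": [0, 0, -0.03], "turn": [0, 0, 0]},
  {"linear": [0, 0, 0], "turn": [0, 0, 0]},
], hand=1)

```text
t: 0.93
eef_pos: [0.4482, 0.1134, 0.0753]
tool_rot: [0.465, -0.471, 0.533, -0.527]
ft_force: [-1.0, 0.5, -0.7]
gripper_width: -0.0002
```

```bash
python3 - <<'E'
from h import *
im=ctrl.grab_frame('scene')[:,:,::-1];a=im[130:260,300:440]
im2=ctrl.grab_frame('side')[:,:,::-1];b=im2[190:310,210:350]
a=cv2.resize(a,(400,371),interpolation=cv2.INTER_CUBIC);b=cv2.resize(b,(400,371),interpolation=cv2.INTER_CUBIC)
cv2.imwrite('pics/p1.png',np.hstack([a,b]));print(ctrl.observe()['ft_force'])
E
```

```text
[0.4349497  0.35985016 1.63505672]
```

View pics/p1.png

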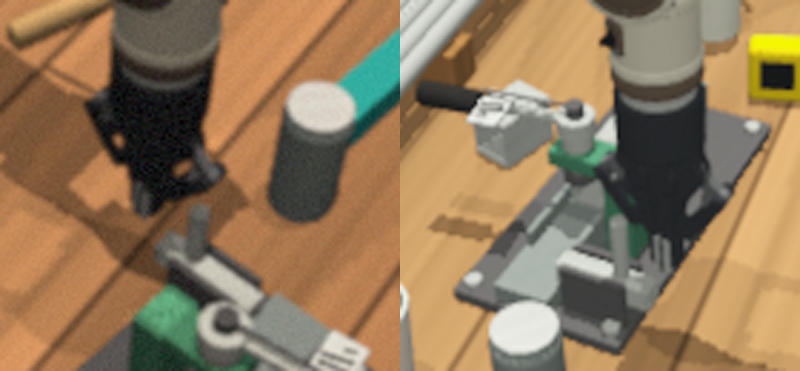

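Call:
carry_out([
  {"linear": [0.0119, -0.0015, 0], "turn": [0, 0, 0]},
  {"linear": [0.0099, -0.0013, 0], "turn": [0, 0, 0]},
  {"linear": [0.006, -0.0008, 0], "turn": [0, 0, 0]},
  {"linear": [0.006, -0.0008, 0], "turn": [0, 0, 0]},
  {"linear": [0.006, -0.0008, 0], "turn": [0, 0, 0]},
  {"linear": [0.006, -0.0007, 0], "turn": [0, 0, 0]},
  {"linear": [0.006, -0.0007, 0], "turn": [0, 0, 0]},
  {"linear": [0.006, -0.0007, 0], "turn": [0, 0, 0]},
  {"linear": [0.006, -0.0007, 0], "turn": [0, 0, 0]},
  {"linear": [0.003, -0.0004, 0], "turn": [0, 0, 0]},
])

```text
t: 1.87
eef_pos: [0.5206, 0.1049, 0.0812]
tool_rot: [0.467, -0.468, 0.531, -0.53]
ft_force: [-12.7, 0.8, 9.3]
gripper_width: 0.0002
```

```bash
python3 - <<'E'
from h import *
im=ctrl.grab_frame('scene')[:,:,::-1];a=im[150:270,330:460]
im2=ctrl.grab_frame('side')[:,:,::-1];b=im2[190:310,210:340]
a=cv2.resize(a,(400,371),interpolation=cv2.INTER_CUBIC);b=cv2.resize(b,(400,371),interpolation=cv2.INTER_CUBIC)
cv2.imwrite('pics/p2.png',np.hstack([a,b]));print(ctrl.observe()['ft_force'])
E
```

```text
[-3.93904456  1.24928776  3.16691286]
```

View pics/p2.png

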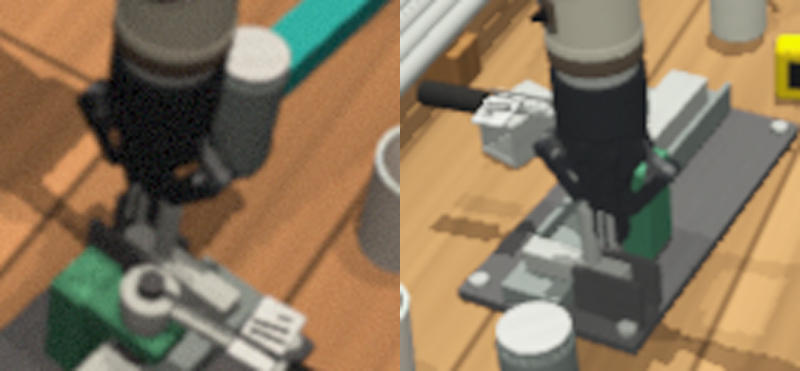

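Call:
carry_out([
  {"linear": [0.001, -0.0001, 0], "turn": [0, 0, 0]},
  {"linear": [0.001, -0.0001, 0], "turn": [0, 0, 0]},
  {"linear": [0.001, -0.0001, 0], "turn": [0, 0, 0]},
  {"linear": [0.001, -0.0002, 0], "turn": [0, 0, 0]},
  {"linear": [0, 0, 0], "turn": [0, 0, 0]},
  {"linear": [0, 0, 0], "turn": [0, 0, 0]},
  {"linear": [0, 0, 0], "turn": [0, 0, 0]},
  {"linear": [0, 0, 0], "turn": [0, 0, 0]},
  {"linear": [0, 0, 0], "turn": [0, 0, 0]},
  {"linear": [0, 0, 0], "turn": [0, 0, 0]},
])

```text
t: 2.8
eef_pos: [0.5205, 0.105, 0.081]
tool_rot: [0.465, -0.471, 0.532, -0.528]
ft_force: [-18.5, 0.0, 15.2]
gripper_width: -0.0001
```

Call:
carry_out([
  {"linear": [-0.02, 0.0025, 0], "turn": [0, 0, 0]},
  {"linear": [-0.01, 0.001, 0.03], "turn": [0, 0, 0]},
  {"linear": [0, 0, 0.04], "turn": [0, 0, 0]},
  {"linear": [0, 0, 0.04], "turn": [0, 0, 0]},
  {"linear": [0.006, -0.035, 0.01], "turn": [0, 0, 0]},
  {"linear": [0.01, -0.04, 0], "turn": [0, 0, 0]},
  {"linear": [0.01, -0.04, 0], "turn": [0, 0, 0]},
  {"linear": [0.01, -0.04, 0], "turn": [0, 0, 0]},
  {"linear": [0.01, -0.04, 0], "turn": [0, 0, 0]},
  {"linear": [0.008, -0.04, 0], "turn": [0, 0, 0]},
])

```text
t: 3.63
eef_pos: [0.5493, -0.1294, 0.2014]
tool_rot: [-0.468, 0.467, -0.53, 0.531]
ft_force: [0.7, 0.2, -0.1]
gripper_width: 0.0002
```

```bash
python3 - <<'E'
from h import *
print(ctrl.observe()['eef_pos'],ctrl.observe()['ft_force'])
E
```

```text
[ 0.54933836 -0.12937924  0.20144802] [ 0.74996344  0.22815569 -0.08761363]
```

Call:
carry_out([
  {"linear": [0, -0.03, 0], "turn": [0, 0, 0]},
  {"linear": [0, -0.03, 0], "turn": [0, 0, 0]},
  {"linear": [0, -0.028, 0], "turn": [0, 0, 0]},
  {"linear": [0, 0, -0.03], "turn": [0, 0, 0]},
  {"linear": [0, 0, -0.03], "turn": [0, 0, 0]},
  {"linear": [0, 0, -0.03], "turn": [0, 0, 0]},
  {"linear": [0, 0, -0.03], "turn": [0, 0, 0]},
  {"linear": [0, 0, -0.025], "turn": [0, 0, 0]},
  {"linear": [0, 0, 0], "turn": [0, 0, 0]},
  {"linear": [0, 0, 0], "turn": [0, 0, 0]},
])

```text
t: 4.47
eef_pos: [0.5478, -0.2146, 0.0552]
tool_rot: [0.468, -0.468, 0.531, -0.529]
ft_force: [-0.0, 0.0, 1.3]
gripper_width: -0.0002
```

```bash
python3 - <<'E'
from h import *
im=ctrl.grab_frame('scene')[:,:,::-1];a=im[220:380,240:420]
im2=ctrl.grab_frame('side')[:,:,::-1];b=im2[130:290,230:410]
a=cv2.resize(a,(400,356),interpolation=cv2.INTER_CUBIC);b=cv2.resize(b,(400,356),interpolation=cv2.INTER_CUBIC)
cv2.imwrite('pics/p3.png',np.hstack([a,b]));print(ctrl.observe()['ft_force'],ctrl.observe()['eef_pos'])
E
```

```text
[ 0.04237029 -0.06025468  0.5646217 ] [ 0.55005814 -0.21603666  0.05842622]
```

View pics/p3.png

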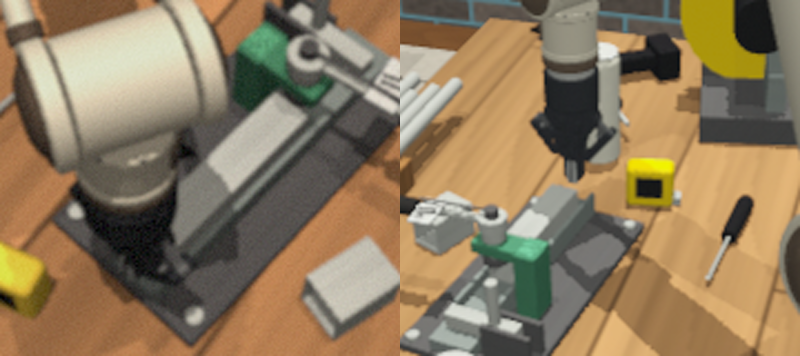

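Call:
carry_out([
  {"linear": [0.002, 0.0159, -0.004], "turn": [0, 0, 0]},
  {"linear": [0.001, 0.0079, 0], "turn": [0, 0, 0]},
  {"linear": [0.001, 0.0079, 0], "turn": [0, 0, 0]},
  {"linear": [0.001, 0.0079, 0], "turn": [0, 0, 0]},
  {"linear": [0.001, 0.0079, 0], "turn": [0, 0, 0]},
  {"linear": [0.001, 0.0079, 0], "turn": [0, 0, 0]},
  {"linear": [0.001, 0.0079, 0], "turn": [0, 0, 0]},
  {"linear": [0.001, 0.0079, 0], "turn": [0, 0, 0]},
  {"linear": [0.001, 0.0079, 0], "turn": [0, 0, 0]},
  {"linear": [0.001, 0.0079, 0], "turn": [0, 0, 0]},
])

```text
t: 5.4
eef_pos: [0.561, -0.1291, 0.0543]
tool_rot: [-0.468, 0.468, -0.529, 0.532]
ft_force: [-0.7, -5.8, 4.7]
gripper_width: 0.0003
```

Call:
carry_out([
  {"linear": [0.0004, 0.003, 0], "turn": [0, 0, 0]},
  {"linear": [0.0004, 0.003, 0], "turn": [0, 0, 0]},
  {"linear": [0.0004, 0.003, 0], "turn": [0, 0, 0]},
  {"linear": [0.0004, 0.003, 0], "turn": [0, 0, 0]},
  {"linear": [0.0003, 0.002, 0], "turn": [0, 0, 0]},
  {"linear": [0.0003, 0.002, 0], "turn": [0, 0, 0]},
  {"linear": [0.0003, 0.002, 0], "turn": [0, 0, 0]},
  {"linear": [0, 0, 0], "turn": [0, 0, 0]},
  {"linear": [0, 0, 0], "turn": [0, 0, 0]},
  {"linear": [0, 0, 0], "turn": [0, 0, 0]},
])

```text
t: 6.23
eef_pos: [0.5631, -0.1109, 0.0535]
tool_rot: [-0.468, 0.468, -0.529, 0.531]
ft_force: [-0.0, -4.9, 3.6]
gripper_width: 0.0001
```

Call:
carry_out([
  {"linear": [0.0001, 0.001, 0], "turn": [0, 0, 0]},
  {"linear": [0.0001, 0.001, 0], "turn": [0, 0, 0]},
  {"linear": [0.0001, 0.001, 0], "turn": [0, 0, 0]},
  {"linear": [0.0001, 0.001, 0], "turn": [0, 0, 0]},
  {"linear": [0.0001, 0.001, 0], "turn": [0, 0, 0]},
  {"linear": [0.0002, 0.001, 0], "turn": [0, 0, 0]},
  {"linear": [0.0002, 0.001, 0], "turn": [0, 0, 0]},
  {"linear": [0.0002, 0.001, 0], "turn": [0, 0, 0]},
  {"linear": [0, 0, 0], "turn": [0, 0, 0]},
  {"linear": [0, 0, 0], "turn": [0, 0, 0]},
])

```text
t: 7.07
eef_pos: [0.5639, -0.1029, 0.0534]
tool_rot: [-0.468, 0.468, -0.529, 0.531]
ft_force: [-0.9, -4.8, 3.5]
gripper_width: -0.0001
```

Call:
carry_out([
  {"linear": [0.0001, 0.001, 0], "turn": [0, 0, 0]},
  {"linear": [0.0001, 0.001, 0], "turn": [0, 0, 0]},
  {"linear": [0.0001, 0.001, 0], "turn": [0, 0, 0]},
  {"linear": [0.0001, 0.001, 0], "turn": [0, 0, 0]},
  {"linear": [0.0001, 0.001, 0], "turn": [0, 0, 0]},
  {"linear": [0.0002, 0.001, 0], "turn": [0, 0, 0]},
  {"linear": [0, 0, 0], "turn": [0, 0, 0]},
  {"linear": [0, 0, 0], "turn": [0, 0, 0]},
  {"linear": [0, 0, 0], "turn": [0, 0, 0]},
  {"linear": [0, 0, 0], "turn": [0, 0, 0]},
])

```text
t: 7.9
eef_pos: [0.5641, -0.1022, 0.0535]
tool_rot: [-0.466, 0.47, -0.527, 0.533]
ft_force: [-5.2, -23.7, 1.0]
gripper_width: -0.0001
```

Call:
carry_out([
  {"linear": [-0.003, -0.025, 0], "turn": [0, 0, 0]},
  {"linear": [0, 0, 0.036], "turn": [0, 0, 0]},
  {"linear": [0, 0, 0.04], "turn": [0, 0, 0]},
  {"linear": [0, 0, 0.04], "turn": [0, 0, 0]},
  {"linear": [0, 0, 0.038], "turn": [0, 0, 0]},
  {"linear": [0.03, 0.037, 0], "turn": [0, 0, 0.04]},
  {"linear": [0.03, 0.037, 0], "turn": [0, 0, 0.04]},
  {"linear": [0.03, 0.037, 0], "turn": [0, 0, 0.045]},
  {"linear": [0.03, 0.037, 0], "turn": [0, 0, 0]},
  {"linear": [0.03, 0.037, 0], "turn": [0, 0, 0]},
])

```text
t: 8.73
eef_pos: [0.6923, 0.0435, 0.2058]
tool_rot: [0.5, -0.5, 0.501, -0.499]
ft_force: [0.2, -0.6, 0.8]
gripper_width: -0.0
```

```bash
python3 - <<'E'
from h import *
im=ctrl.grab_frame('scene')[:,:,::-1];a=im[170:350,290:490]
im2=ctrl.grab_frame('side')[:,:,::-1];b=im2[150:330,180:380]
a=cv2.resize(a,(400,360),interpolation=cv2.INTER_CUBIC);b=cv2.resize(b,(400,360),interpolation=cv2.INTER_CUBIC)
cv2.imwrite('pics/p4.png',np.hstack([a,b]));print(ctrl.observe()['ft_force'],ctrl.observe()['eef_pos'])
E
```

```text
[-1.1350011   0.44734952  0.17196267] [0.69309906 0.04710583 0.20398185]
```

View pics/p4.png

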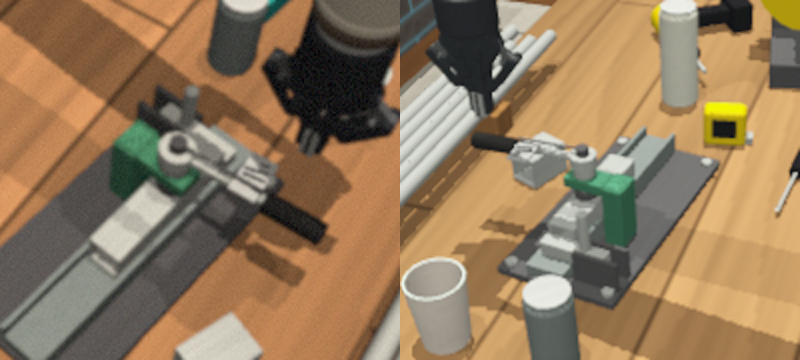

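Call:
carry_out([
  {"linear": [0.003, 0.003, 0], "turn": [0, 0, 0]},
  {"linear": [0, 0, 0], "turn": [0, 0, 0]},
  {"linear": [0, 0, -0.03], "turn": [0, 0, 0]},
  {"linear": [0, 0, -0.03], "turn": [0, 0, 0]},
  {"linear": [0, 0, -0.026], "turn": [0, 0, 0]},
  {"linear": [0, 0, 0], "turn": [0, 0, 0]},
  {"linear": [0, -0.005, 0], "turn": [0, 0, 0]},
  {"linear": [0, -0.005, 0], "turn": [0, 0, 0]},
  {"linear": [0, 0, 0], "turn": [0, 0, 0]},
  {"linear": [0, 0, 0], "turn": [0, 0, 0]},
])

```text
t: 9.67
eef_pos: [0.6963, 0.0331, 0.1231]
tool_rot: [-0.501, 0.499, -0.499, 0.501]
ft_force: [-0.9, 0.8, 0.6]
gripper_width: 0.0001
```

```bash
python3 - <<'E'
import numpy as np
C=np.array([.5758,.0143])
def P(t,r=.135,o=.023): return C+r*np.array([np.cos(t),np.sin(t)])+o*np.array([-np.sin(t),np.cos(t)])
for rng in (np.arange(0,-1.0001,-.05),np.arange(-1,-1.36,-.025)):
    p=np.array([P(t) for t in rng]);print(np.round(p[[0,-1]],4).tolist());print(np.round(np.diff(p,axis=0),4).tolist())
E
```

```text
[[0.7108, 0.0373], [0.6681, -0.0869]]
[[0.001, -0.0068], [0.0006, -0.0068], [0.0003, -0.0068], [-0.0, -0.0068], [-0.0004, -0.0068], [-0.0007, -0.0068], [-0.0011, -0.0068], [-0.0014, -0.0067], [-0.0017, -0.0066], [-0.0021, -0.0065], [-0.0024, -0.0064], [-0.0027, -0.0063], [-0.003, -0.0061], [-0.0033, -0.006], [-0.0036, -0.0058], [-0.0039, -0.0056], [-0.0042, -0.0054], [-0.0044, -0.0052], [-0.0047, -0.005], [-0.0049, -0.0047]]
[[0.6681, -0.0869], [0.6278, -0.1124]]
[[-0.0026, -0.0023], [-0.0026, -0.0022], [-0.0027, -0.0021], [-0.0027, -0.0021], [-0.0028, -0.002], [-0.0028, -0.0019], [-0.0029, -0.0019], [-0.0029, -0.0018], [-0.003, -0.0017], [-0.003, -0.0016], [-0.003, -0.0016], [-0.0031, -0.0015], [-0.0031, -0.0014], [-0.0032, -0.0013]]
```

Call:
carry_out([
  {"linear": [0.0145, 0.004, -0.005], "turn": [0, 0, 0]},
  {"linear": [0, 0, 0], "turn": [0, 0, 0]},
  {"linear": [0.001, -0.0068, 0], "turn": [0, 0, -0.05]},
  {"linear": [0.0006, -0.0068, 0], "turn": [0, 0, -0.05]},
  {"linear": [0.0003, -0.0068, 0], "turn": [0, 0, -0.05]},
  {"linear": [0, -0.0068, 0], "turn": [0, 0, -0.05]},
  {"linear": [-0.0004, -0.0068, 0], "turn": [0, 0, -0.05]},
  {"linear": [-0.0007, -0.0068, 0], "turn": [0, 0, -0.05]},
  {"linear": [-0.0011, -0.0068, 0], "turn": [0, 0, -0.05]},
  {"linear": [-0.0014, -0.0067, 0], "turn": [0, 0, -0.05]},
])

```text
t: 10.5
eef_pos: [0.7085, -0.0166, 0.1166]
tool_rot: [-0.391, 0.389, -0.589, 0.59]
ft_force: [1.6, 1.7, -0.6]
gripper_width: 0.0
```

```bash
python3 - <<'E'
from h import *
im=ctrl.grab_frame('scene')[:,:,::-1];a=im[170:350,290:490]
im2=ctrl.grab_frame('side')[:,:,::-1];b=im2[150:330,180:380]
a=cv2.resize(a,(400,360),interpolation=cv2.INTER_CUBIC);b=cv2.resize(b,(400,360),interpolation=cv2.INTER_CUBIC)
cv2.imwrite('pics/p5.png',np.hstack([a,b]));print(ctrl.observe()['ft_force'],ctrl.observe()['eef_pos'])
E
```

```text
[0.84686388 0.90076942 0.55179555] [ 0.70826322 -0.01737812  0.11660509]
```

View pics/p5.png

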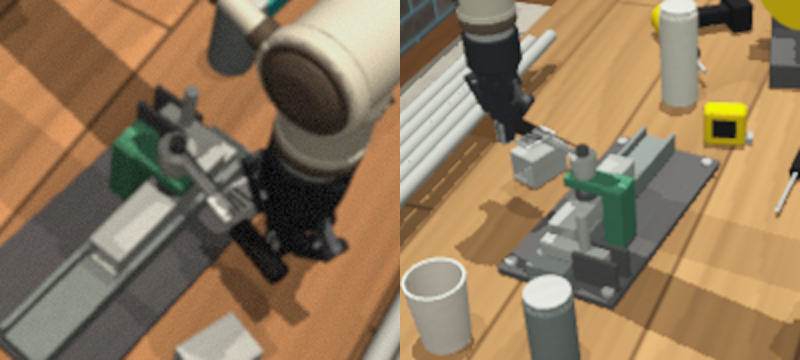

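Call:
carry_out([
  {"linear": [-0.0017, -0.0066, 0], "turn": [0, 0, -0.05]},
  {"linear": [-0.0021, -0.0065, 0], "turn": [0, 0, -0.05]},
  {"linear": [-0.0024, -0.0064, 0], "turn": [0, 0, -0.05]},
  {"linear": [-0.0027, -0.0063, 0], "turn": [0, 0, -0.05]},
  {"linear": [-0.003, -0.0061, 0], "turn": [0, 0, -0.05]},
  {"linear": [-0.0033, -0.006, 0], "turn": [0, 0, -0.05]},
  {"linear": [-0.0036, -0.0058, 0], "turn": [0, 0, -0.05]},
  {"linear": [-0.0039, -0.0056, 0], "turn": [0, 0, -0.05]},
  {"linear": [-0.0042, -0.0054, 0], "turn": [0, 0, -0.05]},
  {"linear": [-0.0044, -0.0052, 0], "turn": [0, 0, -0.05]},
])

```text
t: 11.43
eef_pos: [0.6774, -0.0765, 0.1166]
tool_rot: [-0.234, 0.232, -0.667, 0.668]
ft_force: [1.2, 0.6, 0.7]
gripper_width: -0.0001
```

Call:
carry_out([
  {"linear": [-0.0047, -0.005, 0], "turn": [0, 0, -0.05]},
  {"linear": [-0.0049, -0.0047, 0], "turn": [0, 0, -0.05]},
  {"linear": [-0.0026, -0.0023, 0], "turn": [0, 0, -0.025]},
  {"linear": [-0.0026, -0.0022, 0], "turn": [0, 0, -0.025]},
  {"linear": [-0.0027, -0.0021, 0], "turn": [0, 0, -0.025]},
  {"linear": [-0.0027, -0.0021, 0], "turn": [0, 0, -0.025]},
  {"linear": [-0.0028, -0.002, 0], "turn": [0, 0, -0.025]},
  {"linear": [-0.0028, -0.0019, 0], "turn": [0, 0, -0.025]},
  {"linear": [0, 0, 0], "turn": [0, 0, 0]},
  {"linear": [0, 0, 0], "turn": [0, 0, 0]},
])

```text
t: 12.27
eef_pos: [0.6506, -0.0987, 0.1153]
tool_rot: [0.148, -0.148, 0.692, -0.691]
ft_force: [1.5, 0.2, 1.6]
gripper_width: 0.0004
```

Call:
carry_out([
  {"linear": [-0.0029, -0.0019, 0], "turn": [0, 0, -0.025]},
  {"linear": [-0.0029, -0.0018, 0], "turn": [0, 0, -0.025]},
  {"linear": [-0.003, -0.0017, 0], "turn": [0, 0, -0.025]},
  {"linear": [0, 0, 0], "turn": [0, 0, 0]},
  {"linear": [0, 0, 0], "turn": [0, 0, 0]},
  {"linear": [0, 0, 0], "turn": [0, 0, 0]},
  {"linear": [0, 0, 0], "turn": [0, 0, 0]},
  {"linear": [0, 0, 0], "turn": [0, 0, 0]},
  {"linear": [0, 0, 0], "turn": [0, 0, 0]},
  {"linear": [0, 0, 0], "turn": [0, 0, 0]},
])

```text
t: 13.1
eef_pos: [0.642, -0.104, 0.1154]
tool_rot: [0.122, -0.122, 0.697, -0.697]
ft_force: [4.1, 1.5, 1.5]
gripper_width: 0.0002
```

```bash
python3 - <<'E'
from h import *
for _ in range(3): print(ctrl.observe()['ft_force'],ctrl.observe()['eef_pos']); ctrl.grab_frame('side')
E
```

```text
[4.07766577 1.54949734 1.49828799] [ 0.64201336 -0.1040412   0.11535582]
[3.98874202 1.13840544 1.57364474] [ 0.6420078  -0.10404494  0.11538331]
[3.65022976 2.59726853 1.36533579] [ 0.6419654  -0.10405839  0.11535174]
```

Call:
carry_out([
  {"linear": [-0.003, -0.0016, 0], "turn": [0, 0, -0.025]},
  {"linear": [-0.003, -0.0016, 0], "turn": [0, 0, -0.025]},
  {"linear": [-0.0031, -0.0015, 0], "turn": [0, 0, -0.025]},
  {"linear": [-0.0018, -0.0008, 0], "turn": [0, 0, -0.015]},
  {"linear": [0, 0, 0], "turn": [0, 0, 0]},
  {"linear": [0, 0, 0], "turn": [0, 0, 0]},
  {"linear": [0, 0, 0], "turn": [0, 0, 0]},
  {"linear": [0, 0, 0], "turn": [0, 0, 0]},
  {"linear": [0, 0, 0], "turn": [0, 0, 0]},
  {"linear": [0, 0, 0], "turn": [0, 0, 0]},
])

```text
t: 14.08
eef_pos: [0.6318, -0.1093, 0.1155]
tool_rot: [0.091, -0.089, 0.701, -0.701]
ft_force: [7.6, 3.4, -0.4]
gripper_width: 0.0002
```

```bash
python3 - <<'E'
from h import *
print(ctrl.observe()['ft_force'],ctrl.observe()['eef_pos'])
im=ctrl.grab_frame('scene')[:,:,::-1];a=im[210:320,310:410]
im2=ctrl.grab_frame('side')[:,:,::-1];b=im2[180:290,240:340]
a=cv2.resize(a,(400,440),interpolation=cv2.INTER_CUBIC);b=cv2.resize(b,(400,440),interpolation=cv2.INTER_CUBIC)
cv2.imwrite('pics/p6.png',np.hstack([a,b]));print(ctrl.observe()['ft_force'])
E
```

```text
[ 7.57747643  3.40963634 -0.38076338] [ 0.63183106 -0.10929526  0.1154648 ]
[8.1353549  3.80317422 0.0419612 ]
```

View pics/p6.png

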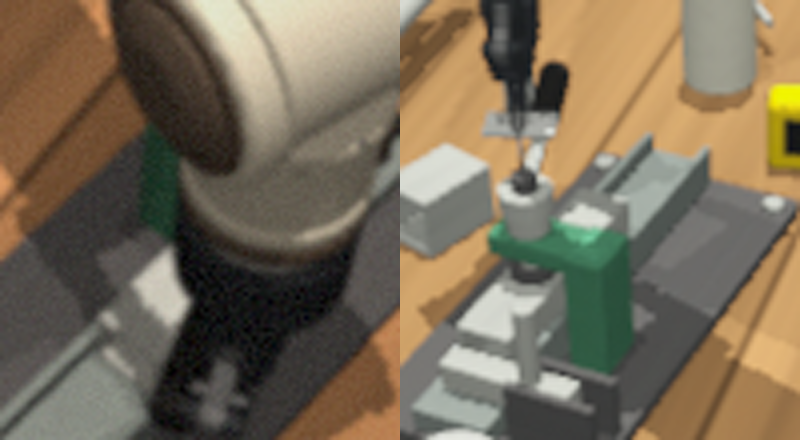

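Call:
carry_out([
  {"linear": [0.0008, 0.0003, 0], "turn": [0, 0, 0]},
  {"linear": [0, 0, 0], "turn": [0, 0, 0]},
  {"linear": [0, 0, 0], "turn": [0, 0, 0]},
  {"linear": [0, 0, 0], "turn": [0, 0, 0]},
  {"linear": [0, 0, 0], "turn": [0, 0, 0]},
  {"linear": [0, 0, 0], "turn": [0, 0, 0]},
  {"linear": [0, 0, 0], "turn": [0, 0, 0]},
  {"linear": [0, 0, 0], "turn": [0, 0, 0]},
  {"linear": [0, 0, 0], "turn": [0, 0, 0]},
  {"linear": [0, 0, 0], "turn": [0, 0, 0]},
])

```text
t: 15.02
eef_pos: [0.6326, -0.109, 0.1154]
tool_rot: [0.091, -0.089, 0.701, -0.701]
ft_force: [7.4, 3.5, -0.5]
gripper_width: 0.0003
```

```bash
python3 - <<'E'
from h import *
F=[]
for i in range(8):
    F.append(ctrl.observe()['ft_force']); im=ctrl.grab_frame('wrist' if i==0 else 'side')[:,:,::-1]
    if i==0: cv2.imwrite('pics/w1.png',im)
o=ctrl.observe();print(np.mean(F,0),np.std(F,0),o['eef_pos'],o['t'])
p=o['eef_pos']-[.5758,.0143,0];f=np.mean(F,0);print('beam',(-(p[0]*f[1]-p[1]*f[0]))/-5.2)
E
```

```text
[ 7.0637569   2.96743773 -0.18054966] [0.59080993 0.48804951 0.53551126] [ 0.63258148 -0.10901525  0.11544885] 15.4167
beam 0.1999162444136648
```

View pics/w1.png

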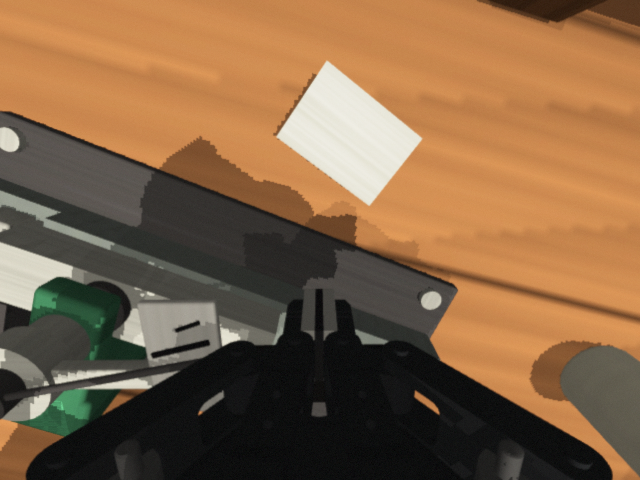

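```bash
python3 - <<'E'
from h import *
m=ctrl.camera_model('wrist')
im=cv2.imread('pics/w1.png');cv2.imwrite('pics/w2.png',cv2.resize(im[285:430,0:250],None,fx=3.2,fy=3.2,interpolation=cv2.INTER_CUBIC))
C=np.array([.5758,.0143])
for z in (.136,.140,.144):
    g=lambda u,v,z=z: np.arctan2(*(onz(m,u,v,z)[:2]-C)[::-1])
    print(z,'short',[round(g(*q),3) for q in((176,331),(200,322))],'long',[round(g(*q),3) for q in((152,355),(208,343))],'ptr',[round(g(*q),3) for q in((120,378),(190,366))])
E
```

```text
0.136 short [np.float64(-1.019), np.float64(-1.007)] long [np.float64(-1.144), np.float64(-1.124)] ptr [np.float64(-1.34), np.float64(-1.248)]
0.14 short [np.float64(-0.995), np.float64(-0.987)] long [np.float64(-1.105), np.float64(-1.097)] ptr [np.float64(-1.27), np.float64(-1.21)]
0.144 short [np.float64(-0.972), np.float64(-0.967)] long [np.float64(-1.07), np.float64(-1.071)] ptr [np.float64(-1.208), np.float64(-1.174)]
```

View pics/w2.png

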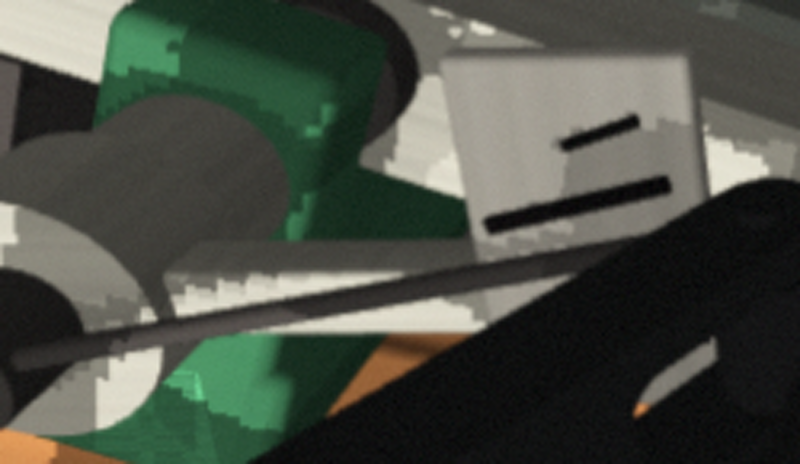

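Call:
carry_out([
  {"linear": [0.0048, 0.0014, 0], "turn": [0, 0, 0]},
  {"linear": [0.0048, 0.0014, 0], "turn": [0, 0, 0]},
  {"linear": [0.0048, 0.0016, 0], "turn": [0, 0, 0]},
  {"linear": [0.0048, 0.0018, 0], "turn": [0, 0, 0]},
  {"linear": [0.0048, 0.002, 0], "turn": [0, 0, 0]},
  {"linear": [0.0048, 0.002, 0], "turn": [0, 0, 0]},
  {"linear": [0.005, 0.002, 0], "turn": [0, 0, 0]},
  {"linear": [0.01, 0.004, 0], "turn": [0, 0, 0]},
  {"linear": [0.01, 0.004, 0], "turn": [0, 0, 0]},
  {"linear": [0.01, 0.004, 0], "turn": [0, 0, 0]},
])

```text
t: 16.25
eef_pos: [0.6958, -0.0853, 0.1149]
tool_rot: [-0.09, 0.091, -0.701, 0.701]
ft_force: [-0.6, 0.0, -0.5]
gripper_width: -0.0001
```

Call:
carry_out([
  {"linear": [0, 0, 0.04], "turn": [0, 0, 0.119]},
  {"linear": [0, 0, 0.04], "turn": [0, 0, 0.119]},
  {"linear": [-0.01, 0.015, 0.01], "turn": [0, 0, 0.119]},
  {"linear": [-0.018, 0.03, 0], "turn": [0, 0, 0.119]},
  {"linear": [-0.018, 0.03, 0], "turn": [0, 0, 0.119]},
  {"linear": [-0.018, 0.03, 0], "turn": [0, 0, 0.119]},
  {"linear": [-0.018, 0.03, 0], "turn": [0, 0, 0.119]},
  {"linear": [-0.018, 0.03, 0], "turn": [0, 0, 0.119]},
  {"linear": [-0.014, 0.018, 0], "turn": [0, 0, 0.119]},
  {"linear": [0, 0, 0], "turn": [0, 0, 0.119]},
])

```text
t: 17.08
eef_pos: [0.5789, 0.1015, 0.205]
tool_rot: [0.47, -0.471, 0.529, -0.527]
ft_force: [0.0, 0.3, -0.8]
gripper_width: 0.0003
```

```bash
python3 - <<'E'
from h import *
from scipy.spatial.transform import Rotation as R
o=ctrl.observe();q=o['tool_rot'];z=R.from_quat([*q[1:],q[0]]).as_matrix()[:,2]
im=ctrl.grab_frame('wrist')[:,:,::-1]; im2=ctrl.grab_frame('side')[:,:,::-1][170:310,210:350]
cv2.imwrite('pics/p7.png',np.hstack([cv2.resize(im,(440,330)),cv2.resize(im2,(330,330),interpolation=cv2.INTER_CUBIC)]))
print(o['eef_pos'],ctrl.observe()['eef_pos'],z,o['ft_force'])
E
```

```text
[0.57893513 0.10145623 0.2050271 ] [0.58106205 0.09853018 0.20526038] [ 0.99338197 -0.11482655 -0.00266921] [ 0.03382719  0.302171   -0.75521173]
```

Call:
carry_out([
  {"linear": [0, 0, -0.035], "turn": [0, 0, 0]},
  {"linear": [0, 0, -0.035], "turn": [0, 0, 0]},
  {"linear": [0, 0, -0.035], "turn": [0, 0, 0]},
  {"linear": [0, 0, -0.018], "turn": [0, 0, 0]},
  {"linear": [0, 0, 0], "turn": [0, 0, 0]},
  {"linear": [-0.006, 0.0008, 0], "turn": [0, 0, 0]},
  {"linear": [-0.006, 0.0008, 0], "turn": [0, 0, 0]},
  {"linear": [-0.006, 0.0008, 0], "turn": [0, 0, 0]},
  {"linear": [-0.006, 0.0008, 0], "turn": [0, 0, 0]},
  {"linear": [-0.006, 0.0008, 0], "turn": [0, 0, 0]},
])

```text
t: 18.02
eef_pos: [0.5528, 0.1017, 0.0844]
tool_rot: [-0.469, 0.467, -0.529, 0.532]
ft_force: [2.5, -0.3, 2.0]
gripper_width: 0.0003
```

Call:
carry_out([
  {"linear": [-0.006, 0.0008, 0], "turn": [0, 0, 0]},
  {"linear": [-0.006, 0.0008, 0], "turn": [0, 0, 0]},
  {"linear": [-0.006, 0.0008, 0], "turn": [0, 0, 0]},
  {"linear": [-0.006, 0.0008, 0], "turn": [0, 0, 0]},
  {"linear": [-0.006, 0.0008, 0], "turn": [0, 0, 0]},
  {"linear": [-0.003, 0.0004, 0], "turn": [0, 0, 0]},
  {"linear": [-0.002, 0.0002, 0], "turn": [0, 0, 0]},
  {"linear": [-0.002, 0.0002, 0], "turn": [0, 0, 0]},
  {"linear": [0, 0, 0], "turn": [0, 0, 0]},
  {"linear": [0, 0, 0], "turn": [0, 0, 0]},
])

```text
t: 18.85
eef_pos: [0.5141, 0.1067, 0.0819]
tool_rot: [0.467, -0.468, 0.531, -0.53]
ft_force: [0.2, -1.3, 0.6]
gripper_width: -0.0003
```

Call:
carry_out([
  {"linear": [-0.001, 0.0001, 0], "turn": [0, 0, 0]},
  {"linear": [-0.001, 0.0001, 0], "turn": [0, 0, 0]},
  {"linear": [-0.001, 0.0001, 0], "turn": [0, 0, 0]},
  {"linear": [0, 0, 0], "turn": [0, 0, 0]},
  {"linear": [0, 0, 0], "turn": [0, 0, 0]},
  {"linear": [0, 0, 0], "turn": [0, 0, 0]},
  {"linear": [0, 0, 0], "turn": [0, 0, 0]},
  {"linear": [0, 0, 0], "turn": [0, 0, 0]},
  {"linear": [0, 0, 0], "turn": [0, 0, 0]},
  {"linear": [0, 0, 0], "turn": [0, 0, 0]},
])

```text
t: 19.68
eef_pos: [0.5139, 0.1068, 0.0823]
tool_rot: [-0.469, 0.466, -0.529, 0.532]
ft_force: [10.6, 0.6, -8.3]
gripper_width: -0.0002
```

Call:
carry_out([
  {"linear": [0.009, -0.001, 0], "turn": [0, 0, 0]},
  {"linear": [0.012, -0.0015, 0], "turn": [0, 0, 0]},
  {"linear": [0, 0, 0], "turn": [0, 0, 0]},
  {"linear": [0, 0, 0.035], "turn": [0, 0, 0]},
  {"linear": [0, 0, 0.035], "turn": [0, 0, 0]},
  {"linear": [0, 0, 0.035], "turn": [0, 0, 0]},
  {"linear": [0, 0, 0.035], "turn": [0, 0, 0]},
  {"linear": [-0.03, 0, 0.03], "turn": [0, 0, 0]},
  {"linear": [-0.03, 0.01, 0.03], "turn": [0, 0, 0]},
  {"linear": [-0.03, 0.01, 0.03], "turn": [0, 0, 0]},
])

```text
t: 20.52
eef_pos: [0.4439, 0.1235, 0.3099]
tool_rot: [0.467, -0.468, 0.531, -0.53]
ft_force: [-0.1, -0.2, 0.7]
gripper_width: -0.0001
```

```bash
python3 - <<'E'
from fit import *
im=ctrl.grab_frame('scene')[:,:,::-1].astype(int);im2=ctrl.grab_frame('side')[:,:,::-1].astype(int)
o=ctrl.observe();print(o['eef_pos'],o['ft_force'],o['t'])
# expected spots: predicted pixels of tube push-end top corners, pin top at both ends, stop end; profile brightness
O=np.array([.572,-.0155]);c,s_=np.cos(-.125),np.sin(-.125);Rm=np.array([[c,-s_],[s_,c]])
W=lambda x,y,z:[*(O+Rm@[x,y]),z]
for n,m,I in (('scene',S,im),('side',D,im2)):
    ys=np.arange(-.10,-.045,.004)
    print(n,'tube top along y',[(round(y,3),int(I[int(round(v)),int(round(u))].mean())) for y in ys for u,v in [proj(m,W(0.0,y,.07))]])
    for q in (-.095,-.045):
        u,v=proj(m,W(q,.115,.105));print(n,'pin',q,round(u),round(v),I[int(v)-1:int(v)+2,int(u)-4:int(u)+5].mean(axis=(0,2)).round().tolist())
# bystander drift: compare with the first pictures
for n,I,box in (('scene',im,dict(tape=(218,320,268,365),spray=(220,380,275,445),screwdr=(180,255,258,322),offcut=(370,322,425,372),cup=(445,190,488,238))),('side',im2,dict(oil=(240,288,272,340),hammer=(295,355,395,462),cup=(180,280,218,328),offcut=(232,216,262,245)))):
    a=cv2.imread(f'pics/{n}0.png').astype(int)
    for k,(x0,y0,x1,y1) in box.items():
        A,B=[np.float32(q[y0:y1,x0:x1].mean(2)) for q in(a,I)];print(n,k,'diff',abs(A-B).mean().round(1),np.round(cv2.phaseCorrelate(A,B)[0],1))
E
```

```text
[0.4449095  0.1248984  0.31487779] [ 1.9062309  -0.5474375   1.24996489] 20.6167
scene tube top along y [(np.float64(-0.1), 123), (np.float64(-0.096), 122), (np.float64(-0.092), 157), (np.float64(-0.088), 115), (np.float64(-0.084), 95), (np.float64(-0.08), 115), (np.float64(-0.076), 191), (np.float64(-0.072), 192), (np.float64(-0.068), 192), (np.float64(-0.064), 193), (np.float64(-0.06), 196), (np.float64(-0.056), 201), (np.float64(-0.052), 196), (np.float64(-0.048), 194)]
scene pin -0.095 368 204 [79.0, 110.0, 149.0, 176.0, 189.0, 194.0, 189.0, 177.0, 142.0]
scene pin -0.045 385 216 [123.0, 126.0, 123.0, 123.0, 124.0, 122.0, 126.0, 124.0, 123.0]
side tube top along y [(np.float64(-0.1), 127), (np.float64(-0.096), 95), (np.float64(-0.092), 95), (np.float64(-0.088), 95), (np.float64(-0.084), 96), (np.float64(-0.08), 96), (np.float64(-0.076), 96), (np.float64(-0.072), 201), (np.float64(-0.068), 219), (np.float64(-0.064), 219), (np.float64(-0.06), 220), (np.float64(-0.056), 220), (np.float64(-0.052), 220), (np.float64(-0.048), 221)]
side pin -0.095 288 263 [81.0, 143.0, 178.0, 188.0, 183.0, 169.0, 139.0, 87.0, 61.0]
side pin -0.045 271 259 [215.0, 216.0, 217.0, 218.0, 209.0, 180.0, 142.0, 116.0, 110.0]
scene tape diff 5.3 [0.  0.6]
scene spray diff 5.6 [0. 0.]
scene screwdr diff 5.8 [0. 0.]
scene offcut diff 7.8 [ 0.  -0.2]
scene cup diff 5.4 [0.4 0. ]
side oil diff 1.5 [-0. -0.]
side hammer diff 2.7 [-0.1 -0.1]
side cup diff 0.3 [-0. -0.]
side offcut diff 16.8 [-0.2  0.6]
```

```bash
python3 -c "
from cell import ctrl
print(ctrl.close_job())"
```

```text
the job is handed in; nothing more can be done
None
```

I did all the steps in order and handed the job in at about 20.6 s. I don't have a verdict, because the hand-in reports none.

- **Stop bolt across:** I pushed the pin until it hit its hard stop: 4 mm more command moved the tool nowhere and the force rose to 18 N.
- **Tube:** I slid it along the bed until it stopped against the bolt, at 24 N.
- **Clamp screw:** I turned the wrench until the screw came up tight, then held it for about 2 s. The wrist force put the beam at 0.20 rad. The pointer in the wrist picture read roughly 0.18 rad, a slight disagreement but still between the long marks.
- **Letting go:** I backed off the wrench and drew the bolt out to its rear stop. Contact positions on the two sides of the pin agree with about 50 mm of travel.

**Last checks**
- The pin showed at its drawn-back place in both views.
- The tube's push end was at y ≈ -0.076 m in the fixture's frame, which puts its other end at the stop plane to about 2 mm.
- The tape measure, spray can, screwdriver, cup, oil can and hammer had not moved (under 1 pixel). The offcut's position also matched within 1 pixel. Its side-view patch had changed brightness, most likely because the wrench no longer stands in front of it.
- The arm was clear of everything.

**Not checked by eye:** the picture limit ran out before I drew the bolt back. That step and the final state rest on forces, positions and pixel values. I did not measure the beam or the screw angle after letting go.

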